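# Stand the flashlight lens-down in the cup, by touch

## Task

Put the black flashlight away: stand it upright, lens down, in the grey plastic cup on the oak ledge. A cork pad sits somewhere down inside the cup, so lower the flashlight gently until you feel its glass lens rest on the cork, pressing only lightly, and only then let go; it should stand free and straight, not leaning. Leave the cup where it stands and do not disturb the headlamp or the carabiner.

Things in the scene. Friction and masses are not known exactly. Their poses are not given: they have to be found in the camera images.
- flashlight: Black aluminium flashlight, 165 mm long, 0.14 to 0.28 kg, balance point 65 mm from the lens, lying on the table. Origin on its axis at mid length, 20 mm above the table; x axis along it towards the lens. Round body 28 mm in diameter; square head 40 x 40 mm, 36 mm long, at the +x end; square anti-roll collar 40 x 40 mm at x -12 to 0 mm.
- flashlight_lens (a point): Centre of the flat glass lens face, the flashlight's +x end, 82.5 mm from its origin. The lens must not be dropped, nor pressed with more than 30 N.
- flashlight_tail (a point): Centre of the round tail's end face, 82.5 mm from the origin at the -x end (a rubber switch stands 3 mm proud of it).
- cup: Loose grey plastic cup, 0.18 kg, on the ledge: 95 mm high, outer diameter 72 mm at the foot, 77 mm at the rim, wall 3.5 mm (the flashlight's head is at most 52 mm across corners). Origin at the centre of its underside, z up.
- cup_rim (a point): Centre of the cup's mouth, 95 mm above its underside. Inside is a level cork pad, its flat top 45 to 75 mm below the rim; it stays firmly where it is, but its depth differs at every start and is not reported: feel for it.
- ledge: Fixed oak ledge, 110 (x) x 260 (y) x 40 mm high, on the table; origin at the centre of its underside. The cup and the headlamp stand on it.
- headlamp: Bystander: loose orange headlamp (no strap), about 55 x 62 x 42 mm, on the ledge beside the cup; origin at the centre of its underside.
- carabiner: Bystander: loose aluminium carabiner, 110 x 60 mm, 10 mm thick, lying flat on the table; origin at its middle, on the table.
- tilt_bin: Bystander: fixed clear plastic tilt-out bin in a steel frame, 100 x 130 mm and 95 mm high, at the far side; origin at the centre of its underside.

How it is judged:
By the outcome, as a careful person would: the job done as asked, in the order asked, and still so for the second after the job is handed in, with the robot touching nothing.
It also fails if it takes over 48 s, if anything falls off the work surface, if the arm or the gripper's body presses on something with over 40 N, if the wrist force passes 120 N, or if a joint passes its speed limit or range.

## Robot

A 6-joint arm with a two-finger parallel gripper is mounted at the origin on the work surface. World frame = base frame: x ahead of the robot, y to its left, z up, the work surface at z = 0. Lengths are in m, angles in rad, forces in N, time in s.
With the tool pointing down it reaches from about 0.425 to 0.925 m from the base axis. Payload 12.5 kg.
Tool frame: the origin (TCP) lies at the very end of the fingers, on their centre line; the grasp point (between the pads) lies 19 mm behind it; z points along the fingers, y is the line along which they close (so a half turn about z gives the same grasp; the last joint's range is limited). The gripper opens to 85 mm and grips with 20 to 120 N. Pads are 22 mm wide; open, the fingers measure 114 mm over their backs; the gripper's body (76 mm by 85 mm) begins 54 mm behind the grasp point. The pads swing forward as they close: fully open they stand 13 mm farther back than shut.
Start: joints at [1.063, 0.491, 1.559, -0, 1.092, -0.106], TCP at [0.244, 0.575, 0.231] pointing down, gripper open.
Joint ranges: [-3.1, 3.1], [-0.84, 2.19], [0.05, 2.79], [-1.13, 4.28], [0.06, 2.93], [-2.69, 2.69]. Speed limits (rad/s): [2.22, 2.22, 2.79, 3.14, 3.14, 3.14].

## Interface

Orientations are given as a 3x3 rotation matrix whose columns are the frame's x, y, z axes.
In Python, from cell import r, vision gives the robot as it stands. The module is installed in compiled form; this text tells all that it offers.
- The arm moves only by the tool arm_command, never from a script. Its argument "plan" is a list of rows, each a list of 7 numbers: the shift along the tool's x, y, z in mm, then the turn, a rotation vector about the tool's x, y, z in degrees, then the finger opening in mm, from 0 to 85.4. In form: [[tx, ty, tz, rx, ry, rz, jaw], ...]. A call has 1 to 12 rows; each row shifts and turns the commanded pose from where the row before left it, along the tool's axes as they then stand; what a row does not reach is not made up. A row lasts 1/8 s, in which the tool goes at most 62.5 mm and 10.7 degrees, less where a joint would pass 70% of its speed; a pose out of reach is approached as far as the arm can. A call with a gripper value outside its range is refused whole. The fingers move at their own pace and stop on an object; "grip_force" is the grip in N (left out, the last holds). Time passes only in rows, so rows that do not move let the fingers close. It gives the time, the measured TCP pose, the force, the opening and the grip force at its end, in the units of the state.
- r.state(): the state, without advancing time (a new reading comes with each control period).
- vision.capture(name): name is "scene" or "top" or "wrist"; returns a dict with "img" (400x640x3 uint8, red, green, blue), "K" (3x3 intrinsics, pixels), "rvec" (rotation vector, rad) and "tvec" (3), from world to camera coordinates, as OpenCV has them; the wrist camera has in their place "tool_from_camera" (4x4, takes a point from camera to tool coordinates, whose origin is the TCP and whose axes are the flange's). Camera axes: x right, y down, z forward; pixel columns grow to the right and rows downward; lengths in m; the calibration is good to about 2 mm. A picture is of the moment at which its call begins: read the wrist's pose just before it. There is no depth.
- r.sign_off(): hands the job in; it is judged then, once.
The state is a dict: "clock": time; "joints": joint angles; "qvel": joint speeds; "joint_efforts": joint torques, N m; "eef_pos": TCP position; "eef_rot": TCP orientation; "wrist_force": force on the tool from outside, world axes, zero at the start; "ft_torque": the same for the moment, N m; "finger_gap": opening from 0.0 (shut) to 1.0 (fully open); "gripper_force": force on a finger pad.
Only numpy, scipy, OpenCV 4.12 (cv2) and the standard library are available. Lean on these libraries where they do the work, as an engineer would, in place of code of your own. Each camera call takes 0.05 s, during which the arm holds its last target. There are 200 camera calls.

## Working session

There is one attempt and no reset: what is moved stays moved. The work goes in short steps, Python scripts to look and compute and a tool call to move; the robot and the scene stay as the last step left them, time stands still between calls to the robot, and variables do not carry over. Pictures are saved under pics/ and viewed, at most 12 in all, crops included, and the job is handed in when it is done.

Besides the shell and the picture viewer there is one more tool, called after "Call:" in YAML: its name, and indented under it one key for each argument. arm_command: Moves the arm, as the interface text tells. Its arguments: {"type":"object","properties":{"plan":{"type":"array","items":{"type":"array","items":{"type":"number"}}},"grip_force":{"type":"number"}},"required":["plan"]}

```bash
mkdir -p pics
python3 - <<'E'
from cell import r, vision
import cv2,pickle
s=r.state();print(s)
d={}
for n in("scene","top"):
    c=vision.capture(n);d[n]=c
    cv2.imwrite(f"pics/{n}0.png",c["img"][...,::-1])
    print(n,c["K"],c["rvec"],c["tvec"])
pickle.dump(d,open("d.pkl","wb"))
E
```

```text
{'clock': 0.0, 'joints': array([ 1.06341716e+00,  4.91569663e-01,  1.55946796e+00, -2.54912767e-06,
        1.09169507e+00, -1.05616675e-01]), 'qvel': array([-0.00070224, -0.00054885,  0.00110287, -0.00199304, -0.00073468,
       -0.00051851]), 'joint_efforts': array([ 1.92071617e-03, -6.18433928e+01, -2.61588103e+01, -3.96347139e-05,
        4.05328930e-03,  2.03457057e-05]), 'eef_pos': array([0.2442761 , 0.57503314, 0.23071509]), 'eef_rot': array([[-9.20373644e-01,  3.91039705e-01, -5.51950746e-04],
       [ 3.91040076e-01,  9.20373111e-01, -9.97510483e-04],
       [ 1.17934420e-04, -1.13391722e-03, -9.99999350e-01]]), 'wrist_force': array([-0.34105149, -0.54017775, -0.10826598]), 'ft_torque': array([ 0.03814982,  0.05168417, -0.05467094]), 'gripper_force': 0.0, 'finger_gap': 1.002576224707352}
scene [[365.43043476   0.         323.17684256]
 [  0.         365.43043476 205.03905867]
 [  0.           0.           1.        ]] [ 2.00203788  0.95030922 -0.48216526] [-0.32500032 -0.20022538  1.64820411]
top [[384.74669865   0.         318.85393298]
 [  0.         384.74669865 198.55754876]
 [  0.           0.           1.        ]] [ 2.14238858 -2.1512608   0.17230775] [-0.06943619  0.61336826  1.02961328]
```

View pics/top0.png

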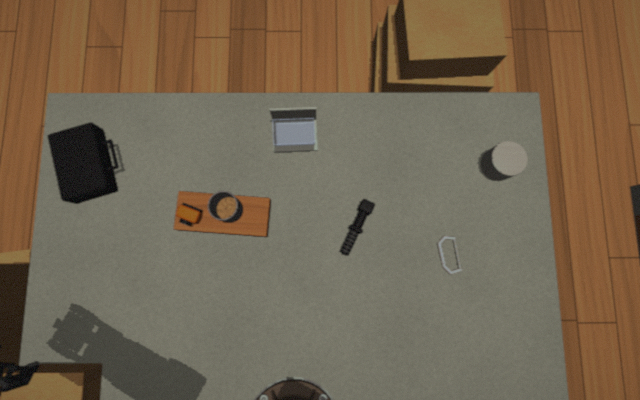

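View pics/scene0.png

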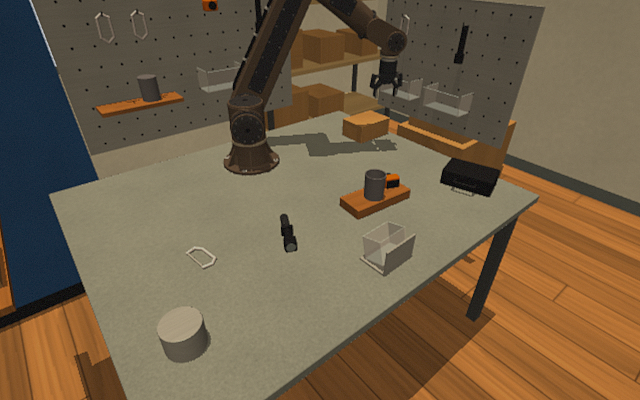

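The top view shows the flashlight with its tail near (345,251) and its lens near (371,203). The cup mouth is near (226,206) with the cork visible, the headlamp is at (190,214) on the left of the ledge, and the carabiner is at (450,255). Next I'll turn these into positions.

```bash
cat > h.py <<'E'
import numpy as np,cv2
def ray(c,px,z):
    """pixels (n,2) -> world points on plane z, fixed camera"""
    R=cv2.Rodrigues(np.asarray(c["rvec"],float))[0];t=np.ravel(c["tvec"])
    return plane(px,c["K"],R.T,-R.T@t,z)
def wray(c,s,px,z):
    T=np.eye(4);T[:3,:3]=s["eef_rot"];T[:3,3]=s["eef_pos"];M=T@c["tool_from_camera"]
    return plane(px,c["K"],M[:3,:3],M[:3,3],z)
def plane(px,K,R,o,z):
    p=np.c_[np.atleast_2d(np.asarray(px,float)),np.ones(len(np.atleast_2d(px)))]
    d=(R@np.linalg.inv(K)@p.T).T
    return o+d*((z-o[2])/d[:,2])[:,None]
E
python3 - <<'E'
import pickle,numpy as np,cv2
from h import *
d=pickle.load(open("d.pkl","rb"));c=d["top"];im=c["img"]
g=im.max(2)
m=np.zeros(g.shape,np.uint8);m[195:260,335:380]=(g[195:260,335:380]<70)
ys,xs=np.nonzero(m);P=ray(c,np.c_[xs,ys],.02)[:,:2]
u,S,V=np.linalg.svd(P-P.mean(0),full_matrices=False);a=V[0]*np.sign(V[0][0])
q=(P-P.mean(0))@a;print("n",len(q),"len",np.ptp(q),"ax",a,np.degrees(np.arctan2(a[1],a[0])))
ctr=P.mean(0)+a*(q.max()+q.min())/2;print("mid",ctr)
for n,px,z in[("cup cork",(227,207),.075),("cup rim",(226,206),.135),("headlamp",(190,214),.08),("carab",(450,255),.01),("bin",(295,130),.0),("ledge corners TL TR BR BL",[(178,191),(270,198),(268,236),(174,231)],.04)]:
    print(n,ray(c,px,z).round(3).tolist())
cv2.imwrite("pics/crop1.png",np.hstack([cv2.resize(im[185:245,165:280,::-1],None,fx=4,fy=4,interpolation=2),cv2.resize(im[195:255,330:385,::-1],None,fx=4,fy=4,interpolation=2)]))
E
```

```text
n 645 len 0.16749042195272834 ax [ 0.89366484 -0.44873507] -26.66255623665753
mid [ 0.53564434 -0.17692826]
cup cork [[0.587, 0.177, 0.075]]
cup rim [[0.581, 0.166, 0.135]]
headlamp [[0.567, 0.275, 0.08]]
carab [[0.455, -0.444, 0.01]]
bin [[0.829, -0.002, 0.0]]
ledge corners TL TR BR BL [[0.637, 0.324, 0.04], [0.616, 0.065, 0.04], [0.51, 0.069, 0.04], [0.525, 0.33, 0.04]]
```

View pics/crop1.png

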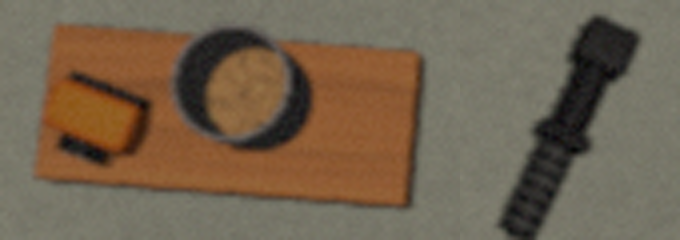

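The flashlight's mid length is at about (0.536,-0.177), heading -26.7°, and its measured length of 167 mm agrees with the 165 + 3 mm given. The cup is near (0.58,0.17). I'll move above the flashlight, keeping clear of the cup.

Call:
arm_command:
  plan:
    - [-45,-30.5,0,0,0,0,85]
    - [-45,-30.5,0,0,0,0,85]
    - [-45,-30.5,0,0,0,0,85]
    - [-45,-30.5,0,0,0,0,85]
    - [-45,-30.5,0,0,0,0,85]
    - [-45,-30.5,0,0,0,0,85]
    - [-45,-30.5,0,0,0,0,85]
    - [-45,-30.5,0,0,0,0,85]

```text
clock: 1.1
eef_pos: [0.481, 0.2083, 0.2312]
eef_rot: [[-0.92, 0.391, -0.0], [0.391, 0.92, 0.0], [0.0, 0.0, -1.0]]
wrist_force: [0.9, 0.4, -0.2]
finger_gap: 0.994
gripper_force: 0.0
```

Run:
```python
from cell import r
s=r.state();print(s["joints"].tolist(),s["eef_pos"].tolist(),s["eef_rot"].round(4).tolist())
```

```text
[0.28247855161577273, 0.3483743397929839, 1.8041661998336116, 0.00011565014722911995, 0.9891698666561246, -0.8865696083719496] [0.4810117389294735, 0.20825396477103825, 0.23120286669109702] [[-0.9204, 0.3911, -0.0001], [0.3911, 0.9204, 0.0001], [0.0002, 0.0, -1.0]]
```

Call:
arm_command:
  plan:
    - [-23.3,-47.5,4.3,0,0,0,85]
    - [-23.3,-47.5,4.3,0,0,0,85]
    - [-23.3,-47.5,4.3,0,0,0,85]
    - [-23.3,-47.5,4.3,0,0,0,85]
    - [-23.3,-47.5,4.3,0,0,0,85]
    - [-23.3,-47.5,4.3,0,0,0,85]
    - [-23.3,-47.5,4.3,0,0,3.7,85]
    - [0,0,0,0,0,0,85]

```text
clock: 2.1
eef_pos: [0.5002, -0.1628, 0.2004]
eef_rot: [[-0.891, 0.454, -0.001], [0.454, 0.891, 0.0], [0.001, -0.0, -1.0]]
wrist_force: [0.4, 0.2, 0.1]
finger_gap: 0.998
gripper_force: 0.0
```

Run:
```python
from cell import r,vision
import cv2,pickle
s=r.state();c=vision.capture("wrist");pickle.dump((s,c),open("w1.pkl","wb"))
cv2.imwrite("pics/w1.png",c["img"][...,::-1])
print(s["clock"],s["joints"].tolist(),s["eef_pos"].tolist(),s["eef_rot"].round(4).tolist(),c["K"],c["tool_from_camera"])
```

```text
2.1 [-0.44022636148792393, 0.3881052537855472, 1.8365710508834499, -0.00014442343097770884, 0.9176330961935046, -1.5399074515213913] [0.5002003550345264, -0.16280984652241132, 0.20044945746015164] [[-0.8911, 0.4538, -0.0007], [0.4538, 0.8911, 0.0002], [0.0007, -0.0001, -1.0]] [[307.59246115   0.         326.59378218]
 [  0.         307.59246115 201.14135543]
 [  0.           0.           1.        ]] [[ 1.24606348e-04 -9.58186022e-01 -2.86145999e-01  7.23281890e-02]
 [ 9.99999608e-01  3.70165271e-04 -8.04068169e-04 -1.02546638e-03]
 [ 8.76368190e-04 -2.86145786e-01  9.58185692e-01 -1.42094567e-01]
 [ 0.00000000e+00  0.00000000e+00  0.00000000e+00  1.00000000e+00]]
```

View pics/w1.png

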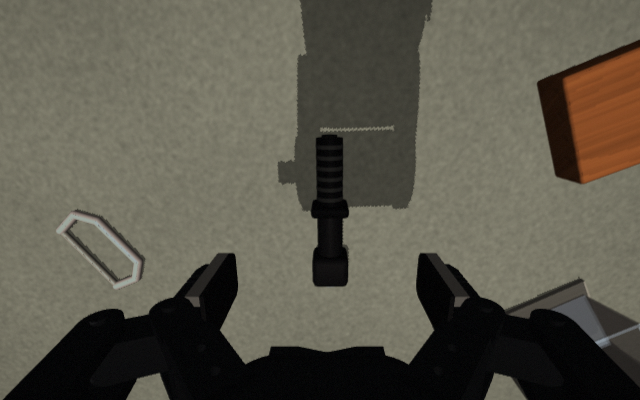

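The wrist view shows the flashlight upright in the picture: tail at (329,136), collar at about rows 201-217, and head end at (331,286). The carabiner is at (100,248), well clear.

Run:
```python
import pickle,numpy as np
from h import *
s,c=pickle.load(open("w1.pkl","rb"));im=c["img"]
R=s["eef_rot"];p0=s["eef_pos"]
g=im.max(2).astype(int)
for v in (145,160,175,190,208,225,240,260,275,283):
    xs=np.nonzero(g[v,305:355]<60)[0]+305;print(v,xs.min(),xs.max(),end='; ')
print()
col=g[120:300,330];print([(i+120,int(col[i])) for i in range(0,180) if i<30 or i>155 or 75<i<105])
for n,px,z in[("tail",(329.5,138),.02),("headend",(330.5,286),.04),("body145",(329.5,150),.034),("collarTL tail edge",(330,201),.04),("collar lens edge",(330,217),.04)]:
    P=wray(c,s,px,z)[0];print(n,P.round(4),"tool",(R.T@(P-p0)).round(4))
# kinematics fit
D=[([1.06341716,.491569663,1.55946796,0,1.09169507],[.2442761,.57503314,.23071509]),([.28247855,.34837434,1.8041662,0,.98916987],[.48101174,.20825396,.23120287]),([-.44022636,.38810525,1.83657105,0,.9176331],[.50020036,-.16280985,.20044946])]
for q,p in D:
    print("radial",p[0]*np.cos(q[0])+p[1]*np.sin(q[0]),"lat",-p[0]*np.sin(q[0])+p[1]*np.cos(q[0]),p[2],q[1],q[1]+q[2],q[1]+q[2]+q[4])
```

```text
145 315 343; 160 316 342; 175 316 343; 190 316 342; 208 311 347; 225 318 342; 240 318 341; 260 313 347; 275 313 347; 283 314 346; 
[(120, 64), (121, 67), (122, 68), (123, 67), (124, 67), (125, 68), (126, 69), (127, 69), (128, 94), (129, 127), (130, 111), (131, 72), (132, 68), (133, 60), (134, 37), (135, 7), (136, 9), (137, 10), (138, 9), (139, 5), (140, 9), (141, 10), (142, 9), (143, 10), (144, 12), (145, 17), (146, 26), (147, 28), (148, 29), (149, 23), (196, 8), (197, 8), (198, 17), (199, 27), (200, 31), (201, 30), (202, 22), (203, 11), (204, 11), (205, 8), (206, 8), (207, 5), (208, 3), (209, 6), (210, 8), (211, 11), (212, 11), (213, 6), (214, 6), (215, 8), (216, 8), (217, 8), (218, 13), (219, 20), (220, 21), (221, 18), (222, 19), (223, 20), (224, 17), (276, 14), (277, 12), (278, 17), (279, 18), (280, 14), (281, 14), (282, 15), (283, 15), (284, 11), (285, 13), (286, 66), (287, 118), (288, 123), (289, 125), (290, 127), (291, 128), (292, 125), (293, 127), (294, 127), (295, 127), (296, 128), (297, 126), (298, 124), (299, 120)]
tail [ 0.4617 -0.1413  0.02  ] tool [0.044  0.0017 0.1805]
headend [ 0.6058 -0.2131  0.04  ] tool [-0.117   0.0031  0.1604]
body145 [ 0.471  -0.1462  0.034 ] tool [0.0334 0.0016 0.1665]
collarTL tail edge [ 0.517  -0.1689  0.04  ] tool [-0.0179  0.0022  0.1604]
collar lens edge [ 0.5325 -0.1768  0.04  ] tool [-0.0353  0.0023  0.1604]
radial 0.6212818935425137 lat 0.06589942249897399 0.23071509 0.491569663 2.051037623 3.142732693
radial 0.5199961014130923 lat 0.06592465690994728 0.23120287 0.34837434 2.15254054 3.14171041
radial 0.5218893509423993 lat 0.0658707277481683 0.20044946 0.38810525 2.2246763 3.1423094000000003
```

Call:
arm_command:
  plan:
    - [0,0,0,10,0,0,60]
    - [0,0,0,10,0,0,60]
    - [0,0,0,0,0,0,60]

```text
clock: 2.52
eef_pos: [0.5008, -0.1573, 0.2006]
eef_rot: [[-0.895, 0.418, -0.154], [0.445, 0.842, -0.306], [0.001, -0.342, -0.94]]
wrist_force: [0.2, 0.1, -0.4]
finger_gap: 0.706
gripper_force: 0.0
```

Run:
```python
from cell import r
s=r.state();print(s["joints"].tolist(),s["eef_pos"].tolist(),s["eef_rot"].tolist())
```

```text
[-0.2668395024094878, 0.43316849027427073, 1.8072156207195789, -0.40668888829585637, 1.0118211468683893, -1.1393560435487662] [0.500839451771021, -0.15731591891665525, 0.2006135152407435] [[-0.8953471078432083, 0.418076576587971, -0.15351069208783039], [0.44536688121562173, 0.8415418760161196, -0.30570510631577613], [0.001377531514164303, -0.3420807609611393, -0.9396695458442693]]
```

Call:
arm_command:
  plan:
    - [0,0,0,-10,0,0,60]
    - [0,0,0,-10,0,0,60]
    - [0,0,0,0,-10,0,60]
    - [0,0,0,0,-10,0,60]
    - [0,0,0,0,0,0,60]

```text
clock: 3.15
eef_pos: [0.4987, -0.1591, 0.2015]
eef_rot: [[-0.839, 0.45, 0.307], [0.423, 0.893, -0.153], [-0.342, 0.001, -0.94]]
wrist_force: [-0.0, -0.0, 0.1]
finger_gap: 0.699
gripper_force: 0.0
```

Run:
```python
from cell import r
s=r.state();print(s["joints"].tolist(),s["eef_pos"].tolist(),s["eef_rot"].tolist())
```

```text
[-0.42959713648222736, 0.2904465378643484, 2.052750673186775, -0.025857222144939206, 0.4491406659925468, -1.5123981463940575] [0.4987297458281778, -0.1591493575556234, 0.20146699777682964] [[-0.8389405590435355, 0.4496935376856043, 0.306519918692939], [0.4229495431729739, 0.8931817009754203, -0.15277477858739402], [-0.3424798130131068, 0.0014735014287348648, -0.9395240318757402]]
```

```bash
cat > kin.py <<'E'
import numpy as np
from scipy.spatial.transform import Rotation as Ro
from scipy.optimize import least_squares
def E(a,t):return Ro.from_euler(a,t).as_matrix()
def fk(q,P):
    a,d,h,L2,e,L3,Lt,d5,w=P[:9]
    R=E('z',q[0]);p=np.array([0,0,h])+R@[a,d,0]
    R=R@E('y',q[1]);p=p+R@[0,0,L2]
    R=R@E('y',q[2]);p=p+R@[e,0,L3]
    R=R@E('z',S4*q[3]);p=p+R@[w,d5,0]
    R=R@E('y',q[4]);p=p+R@[0,0,Lt]
    R=R@E('z',S6*q[5])@B
    return p,R
S4=S6=1
# tool down at q6=0,j1=0: x=+y, y=+x, z=-z ; arm chain there has R=Ry(pi)
B=E('y',np.pi).T@np.array([[0,1,0],[1,0,0],[0,0,-1.]])
D=[([1.06341716,.491569663,1.55946796,0,1.09169507,-.105616675],[.2442761,.57503314,.23071509],[[-.920373644,.391039705,-5.5e-4],[.391040076,.920373111,-1e-3],[1.2e-4,-1.1e-3,-1]]),
([.28247855,.34837434,1.8041662,0,.98916987,-.88656961],[.48101174,.20825396,.23120287],[[-.9204,.3911,-.0001],[.3911,.9204,.0001],[.0002,0,-1]]),
([-.44022636,.38810525,1.83657105,-.00014,.9176331,-1.53990745],[.50020036,-.16280985,.20044946],[[-.8911,.4538,-.0007],[.4538,.8911,.0002],[.0007,-.0001,-1]]),
([-.2668395,.43316849,1.80721562,-.40668889,1.01182115,-1.13935604],[.50083945,-.15731592,.20061352],[[-.89534711,.41807658,-.15351069],[.44536688,.84154188,-.30570511],[.00137753,-.34208076,-.93966955]]),
([-.42959714,.29044654,2.05275067,-.02585722,.44914067,-1.51239815],[.49872975,-.15914936,.201467],[[-.83894056,.44969354,.30651992],[.42294957,.8931817,-.15277478],[-.34247981,.00147350,-.93952403]])]
def res(P):return np.concatenate([fk(q,P)[0]-p for q,p,_ in D]+[1e-3*(np.array(P)-[0,.066,.2,.5,0,.5,.3,0,0])*[1,1,1,1,1,1,1,3,3]])
def fit():return least_squares(res,[0,.066,.2,.5,0,.5,.3,0,0]).x
E
python3 - <<'E'
import kin;from kin import *
print(B.round(3))
for a in(1,-1):
  for b in(1,-1):
    kin.S4=a;kin.S6=b
    P=fit();print(a,b,P.round(4),"pos",max(np.linalg.norm(fk(q,P)[0]-p) for q,p,_ in D),"rot",[round(np.linalg.norm(fk(q,P)[1]-np.array(R)),3) for q,_,R in D])
E
```

```text
[[ 0. -1.  0.]
 [ 1.  0.  0.]
 [ 0.  0.  1.]]
1 1 [0.     0.0659 0.1967 0.5868 0.0431 0.411  0.2552 0.     0.    ] pos 1.8655813058884508e-05 rot [np.float64(0.0), np.float64(0.0), np.float64(0.0), np.float64(0.0), np.float64(0.0)]
1 -1 [0.     0.0659 0.1967 0.5868 0.0431 0.411  0.2552 0.     0.    ] pos 1.8655813058884508e-05 rot [np.float64(0.298), np.float64(2.192), np.float64(2.827), np.float64(2.569), np.float64(2.824)]
-1 1 [-0.0016 -0.0196  0.198   0.5829  0.4568  0.4148  0.2509  0.0867 -0.4136] pos 0.003861535532075811 rot [np.float64(0.0), np.float64(0.0), np.float64(0.0), np.float64(1.119), np.float64(0.073)]
-1 -1 [-0.0016 -0.0196  0.198   0.5829  0.4568  0.4148  0.2509  0.0867 -0.4136] pos 0.003861535532075811 rot [np.float64(0.298), np.float64(2.192), np.float64(2.827), np.float64(2.775), np.float64(2.827)]
```

```bash
cat >> kin.py <<'E'
LO=np.array([-3.1,-.84,.05,-1.13,.06,-2.69]);HI=np.array([3.1,2.19,2.79,4.28,2.93,2.69])
P0=fit()
def ik(p,R,q0):
    f=lambda q:np.r_[(fk(q,P0)[0]-p)*3,(fk(q,P0)[1]-R).ravel()]
    s=least_squares(f,np.clip(q0,LO+.01,HI-.01),bounds=(LO,HI));return s.x,np.linalg.norm(s.fun)
def place(c,zl,psi,th,sig,g=.1245):
    """TCP pose with flashlight vertical, lens at (c,zl); psi,th in deg"""
    psi,th=np.radians([psi,th]);h=np.array([np.cos(psi),np.sin(psi),0]);k=np.array([0,0,1.])
    z=-np.sin(th)*k+np.cos(th)*h;x=sig*(-np.cos(th)*k-np.sin(th)*h)
    R=np.c_[x,np.cross(z,x),z];return np.r_[c,zl+g]+.019*z,R
E
python3 - <<'E'
from kin import *
rng=np.random.default_rng(0)
seeds=[np.array([j1,.4,1.8,j4,1.,j6]) for j1 in(-.3,.5) for j4 in(-.9,1.5,3.1) for j6 in(-1.5,0,1.5)]
for th in(20,30):
  for psi in range(0,361,30):
    for sig in(1,-1):
      best={}
      for s0 in seeds:
        q,e=ik(*place([.583,.175],.075,psi,th,sig),s0)
        if e<1e-3:
          m=min((q-LO).min(),(HI-q).min());best[tuple(q.round(1))]=(round(m,2),q.round(2).tolist())
      for b in best.values():
        if b[0]>.1: print(th,psi,sig,b)
E
```

```text
20 0 1 (np.float64(0.51), [0.29, 0.58, 2.28, 3.47, 0.95, 1.47])
20 0 -1 (np.float64(0.51), [0.29, 0.58, 2.28, 3.47, 0.95, -1.67])
20 30 1 (np.float64(0.5), [-0.0, 0.58, 2.29, 2.54, 0.99, 1.73])
20 30 -1 (np.float64(0.5), [-0.0, 0.58, 2.29, 2.54, 0.99, -1.41])
20 60 1 (np.float64(0.68), [-0.18, 0.62, 2.11, 1.74, 1.11, 2.01])
20 60 -1 (np.float64(0.68), [-0.18, 0.62, 2.11, 1.74, 1.11, -1.13])
20 90 1 (np.float64(0.51), [-0.19, 0.71, 1.83, 1.21, 1.39, 2.18])
20 90 -1 (np.float64(0.96), [-0.19, 0.71, 1.83, 1.21, 1.39, -0.96])
20 120 1 (np.float64(0.5), [-0.12, 0.82, 1.53, 0.87, 1.74, 2.19])
20 120 -1 (np.float64(1.19), [-0.12, 0.82, 1.53, 0.87, 1.74, -0.95])
20 150 1 (np.float64(0.64), [-0.0, 0.92, 1.27, 0.56, 2.05, 2.05])
20 150 -1 (np.float64(0.88), [-0.0, 0.92, 1.27, 0.56, 2.05, -1.1])
20 180 1 (np.float64(0.67), [0.13, 0.98, 1.12, 0.16, 2.26, 1.72])
20 180 -1 (np.float64(0.67), [0.13, 0.98, 1.12, 0.16, 2.26, -1.42])
20 210 1 (np.float64(0.69), [0.27, 0.98, 1.11, -0.3, 2.24, 1.29])
20 210 -1 (np.float64(0.69), [0.27, 0.98, 1.11, -0.3, 2.24, -1.85])
20 240 1 (np.float64(0.46), [0.4, 0.
[... 1125 characters left out ...]
0.86, 1.3, 0.49, 1.92, -1.1])
30 180 1 (np.float64(0.83), [0.14, 0.92, 1.16, 0.14, 2.1, 1.71])
30 180 -1 (np.float64(0.83), [0.14, 0.92, 1.16, 0.14, 2.1, -1.43])
30 210 1 (np.float64(0.84), [0.27, 0.92, 1.15, -0.25, 2.09, 1.31])
30 210 -1 (np.float64(0.84), [0.27, 0.92, 1.15, -0.25, 2.09, -1.83])
30 240 1 (np.float64(0.54), [0.39, 0.86, 1.28, -0.59, 1.88, 1.0])
30 240 -1 (np.float64(0.54), [0.39, 0.86, 1.28, -0.59, 1.88, -2.14])
30 270 1 (np.float64(0.26), [0.48, 0.77, 1.51, -0.87, 1.55, 0.83])
30 270 -1 (np.float64(0.26), [0.48, 0.77, 1.51, -0.87, 1.55, -2.31])
30 360 1 (np.float64(0.57), [0.27, 0.5, 2.22, 3.54, 0.65, 1.39])
30 360 -1 (np.float64(0.57), [0.27, 0.5, 2.22, 3.54, 0.65, -1.75])
```

Kinematics fit to 0.02 mm. The current grasp orientation, tilted 20° towards the lens, leads to a comfortable placing pose with the tool pointing along +y (ψ = 90°). Now I'll descend.

Call:
arm_command:
  plan:
    - [13,-0.2,36.9,0,0,0,60]
    - [13,-0.2,36.9,0,0,0,60]
    - [13,-0.2,36.9,0,0,0,60]
    - [13,-0.2,36.9,0,0,0,60]
    - [4.4,-0.1,12.2,0,0,0,60]
    - [4.4,-0.1,12.2,0,0,0,60]
    - [4.4,-0.1,12.2,0,0,0,60]
    - [0,0,0,0,0,0,60]

```text
clock: 4.15
eef_pos: [0.5156, -0.164, 0.0261]
eef_rot: [[-0.85, 0.454, 0.268], [0.429, 0.891, -0.15], [-0.307, -0.012, -0.952]]
wrist_force: [-0.6, -0.2, 0.2]
finger_gap: 0.697
gripper_force: 0.0
```

Call:
arm_command:
  plan:
    - [0,0,0,0,0,0,20]
    - [0,0,0,0,0,0,20]
    - [0,0,0,0,0,0,20]
    - [0,0,0,0,0,0,20]
    - [0,0,0,0,0,0,20]
  grip_force: 80

```text
clock: 4.78
eef_pos: [0.515, -0.1635, 0.0271]
eef_rot: [[-0.849, 0.453, 0.27], [0.428, 0.891, -0.15], [-0.308, -0.012, -0.951]]
wrist_force: [-3.6, -2.3, 4.3]
finger_gap: 0.244
gripper_force: 41.7
```

The arm stopped short of the target, probably at the joint 5 limit. I'll reopen, back off and find a tilt that can be reached.

Call:
arm_command:
  plan:
    - [0,0,0,0,0,0,60]
    - [0,0,0,0,0,0,60]
    - [0,0,-30,0,0,0,60]
    - [0,0,-20,0,0,0,60]

```text
clock: 5.28
eef_pos: [0.5014, -0.1556, 0.0748]
eef_rot: [[-0.85, 0.453, 0.27], [0.428, 0.891, -0.149], [-0.308, -0.011, -0.951]]
wrist_force: [-0.7, 0.0, -0.4]
finger_gap: 0.706
gripper_force: 0.0
```

Run:
```python
from kin import *
from cell import r,vision
import cv2,pickle
s=r.state();c=vision.capture("wrist");pickle.dump((s,c),open("w2.pkl","wb"))
cv2.imwrite("pics/w2.png",c["img"][...,::-1])
print(s["joints"].round(3),s["eef_pos"].round(4),s["eef_rot"].tolist())
phi=np.radians(-26.5);a=np.array([np.cos(phi),np.sin(phi),0]);k=np.array([0,0,1.])
for th in(0,5,8,10,12,15,20):
    t=np.radians(th);z=-k*np.cos(t)+a*np.sin(t);x=-(a*np.cos(t)+k*np.sin(t));R=np.c_[x,np.cross(z,x),z]
    p=np.array([.4943,-.1578,0])+.019*np.array([1,1,0])*z;p[2]=.006
    q,e=ik(p,R,s["joints"]);q2,e2=ik(*place([.583,.175],.075,90,th,-1),[-.19,.71,1.83,1.21,1.39,-.96])
    print(th,e.round(4),q.round(2),"place",e2.round(4),q2.round(2))
```

```text
[-0.413  0.528  2.144 -0.176  0.16  -1.347] [ 0.5014 -0.1556  0.0748] [[-0.849710380353728, 0.4529829766181597, 0.2698123281343424], [0.42801671165010846, 0.8914528608096179, -0.14870605738360326], [-0.3078862843118387, -0.010872895129603552, -0.9513610335115426]]
0 0.0 [-0.44  0.69  2.   -0.    0.45 -1.54] place 0.0 [-0.22  0.84  1.84  1.38  1.67 -1.12]
5 0.0 [-0.44  0.68  2.05 -0.01  0.33 -1.54] place 0.0 [-0.22  0.81  1.84  1.34  1.6  -1.09]
8 0.0 [-0.43  0.67  2.08 -0.02  0.25 -1.53] place 0.0 [-0.21  0.79  1.84  1.32  1.55 -1.06]
10 0.0 [-0.43  0.67  2.1  -0.03  0.2  -1.52] place 0.0 [-0.21  0.77  1.83  1.3   1.53 -1.05]
12 0.0 [-0.43  0.67  2.12 -0.04  0.14 -1.5 ] place 0.0 [-0.21  0.76  1.83  1.28  1.5  -1.03]
15 0.0002 [-0.43  0.67  2.15 -0.13  0.06 -1.41] place 0.0 [-0.2   0.74  1.83  1.26  1.46 -1.01]
20 0.0825 [-0.4   0.66  2.15 -1.13  0.06 -0.38] place 0.0 [-0.19  0.71  1.83  1.21  1.39 -0.96]
```

View pics/w2.png

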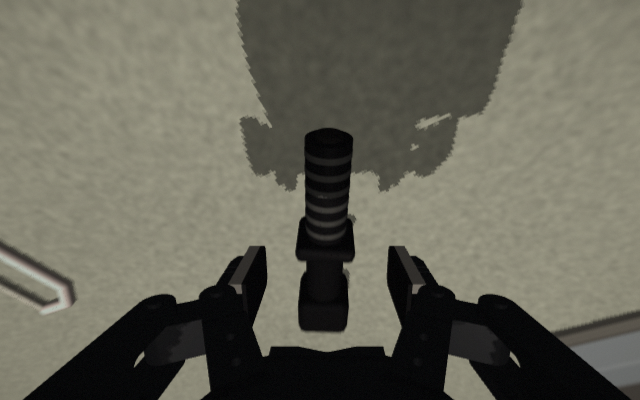

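The flashlight still lies in place: tail at (329,131), head end at (323,329), fingers straddling it. I'll re-measure it and work out the move to the grasp with a 6° tilt.

Run:
```python
import pickle
from h import *;from kin import *
s,c=pickle.load(open("w2.pkl","rb"))
for n,px,z in[("tailtop",(329,130),.034),("head",(323.5,329),.04),("collar t",(326,219),.04),("collar l",(326,260),.02)]:
    print(n,wray(c,s,px,z).round(4))
T=wray(c,s,(329,130),.034)[0];H=wray(c,s,(323.5,329),.04)[0]
d=(H-T)[:2];L=np.hypot(*d);u=d/L;phi=np.arctan2(u[1],u[0]);print("len",L,np.degrees(phi))
mid=(T[:2]+H[:2])/2;G=mid-.042*u;print("mid",mid,"G",G)
a=np.r_[u,0];k=np.array([0,0,1.]);t=np.radians(6)
z=-k*np.cos(t)+a*np.sin(t);x=-(a*np.cos(t)+k*np.sin(t));Rt=np.c_[x,np.cross(z,x),z]
for zt in(.05,.006):
    p=np.r_[G+.019*z[:2],zt];print("target",p,ik(p,Rt,s["joints"])[0].round(2))
    R=s["eef_rot"]
    print("shift mm (now axes)",(R.T@(p-s["eef_pos"])*1e3).round(1),"rotvec",np.degrees(Ro.from_matrix(R.T@Rt).as_rotvec()).round(2),"in target axes from z.05:",(Rt.T@[0,0,-.044]*1e3).round(1), "after-turn axes",(Rt.T@(p-s["eef_pos"])*1e3).round(1))
```

```text
tailtop [[ 0.4548 -0.1323  0.034 ]]
head [[ 0.6028 -0.2116  0.04  ]]
collar t [[ 0.5024 -0.1582  0.04  ]]
collar l [[ 0.5514 -0.1835  0.02  ]]
len 0.16792163789920792 -28.198125011902537
mid [ 0.52879101 -0.17195556] G [ 0.49177561 -0.15210964]
target [ 0.49352595 -0.15304809  0.05      ] [-0.43  0.59  2.05 -0.02  0.4  -1.49]
shift mm (now axes) [15.4 -1.  21.1] rotvec [-0.35 11.94  1.37] in target axes from z.05: [ 4.6  0.  43.8] after-turn axes [10.7 -1.5 23.8]
target [ 0.49352595 -0.15304809  0.006     ] [-0.43  0.67  2.07 -0.02  0.29 -1.48]
shift mm (now axes) [28.9 -0.6 62.9] rotvec [-0.35 11.94  1.37] in target axes from z.05: [ 4.6  0.  43.8] after-turn axes [15.3 -1.5 67.6]
```

Call:
arm_command:
  plan:
    - [0,0,0,-0.2,6,0.7,60]
    - [0,0,0,-0.2,6,0.7,60]
    - [5.4,-0.7,12,0,0,0,60]
    - [5.4,-0.7,12,0,0,0,60]
    - [1.2,0,11,0,0,0,60]
    - [1.2,0,11,0,0,0,60]
    - [1.2,0,11,0,0,0,60]
    - [1,0,10.8,0,0,0,60]
    - [0,0,0,0,0,0,60]

```text
clock: 6.45
eef_pos: [0.4935, -0.153, 0.0043]
eef_rot: [[-0.876, 0.473, 0.091], [0.471, 0.881, -0.048], [-0.103, 0.001, -0.995]]
wrist_force: [0.1, 0.2, -0.1]
finger_gap: 0.706
gripper_force: 0.0
```

Call:
arm_command:
  plan:
    - [0,0,-1.5,0,0,0,20]
    - [0,0,0,0,0,0,20]
    - [0,0,0,0,0,0,20]
    - [0,0,0,0,0,0,20]
    - [0,0,0,0,0,0,20]
  grip_force: 80

```text
clock: 7.08
eef_pos: [0.4937, -0.1531, 0.007]
eef_rot: [[-0.876, 0.473, 0.092], [0.47, 0.881, -0.049], [-0.104, 0.001, -0.995]]
wrist_force: [-1.4, 0.9, 5.8]
finger_gap: 0.301
gripper_force: 78.4
```

Call:
arm_command:
  plan:
    - [-1,0,-10,0,0,0,20]
    - [-1.5,0,-15,0,0,0,20]
    - [-3,0,-30,0,0,0,20]
    - [-3,0,-30,0,0,0,20]
    - [0,0,0,0,0,0,20]
  grip_force: 100

```text
clock: 7.7
eef_pos: [0.494, -0.1533, 0.0945]
eef_rot: [[-0.876, 0.473, 0.096], [0.47, 0.881, -0.05], [-0.108, 0.001, -0.994]]
wrist_force: [-0.7, 0.2, -2.1]
finger_gap: 0.29
gripper_force: 98.7
```

Run:
```python
from cell import r,vision
import cv2,pickle
s=r.state();c=vision.capture("wrist");pickle.dump((s,c),open("w3.pkl","wb"))
t=vision.capture("scene")
w=c["img"][...,::-1];sc=cv2.resize(t["img"][190:270,230:358,::-1],(640,400),interpolation=2)
cv2.imwrite("pics/w3.png",cv2.resize(np.hstack([w,sc]) if 0 else __import__("numpy").hstack([w,sc]),(800,250)))
print(s["eef_pos"].round(4),s["wrist_force"].round(2),s["ft_torque"].round(3),s["gripper_force"],s["finger_gap"])
```

```text
[ 0.494  -0.1533  0.0945] [-0.74  0.22 -2.08] [ 0.105  0.269 -0.01 ] 98.67314100265503 0.2898861006208758
```

View pics/w3.png

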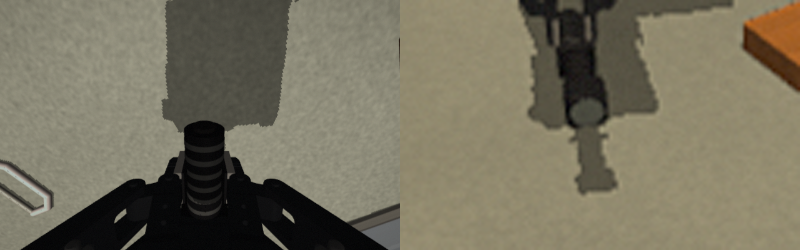

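It is held firmly (about 0.2 kg), and the picture shows it in line with the tool. Next I'll fit the cup's position with both fixed cameras, then plan the turn and carry.

```bash
cat > cup.py <<'E'
import pickle
from h import *
d=pickle.load(open("d.pkl","rb"));A=np.linspace(0,2*np.pi,240,endpoint=False)
G={}
for n in d:
    g=cv2.GaussianBlur(cv2.cvtColor(d[n]["img"],cv2.COLOR_RGB2LAB).astype(np.float32),(0,0),.8)
    G[n]=sum(np.hypot(cv2.Sobel(g[...,i],5,1,0),cv2.Sobel(g[...,i],5,0,1)) for i in range(3))
def proj(n,c,r,z):
    P=np.c_[c[0]+r*np.cos(A),c[1]+r*np.sin(A),np.full(A.size,z)]
    return cv2.projectPoints(P,np.asarray(d[n]["rvec"],float),np.asarray(d[n]["tvec"],float),d[n]["K"],None)[0].reshape(-1,2).astype(np.float32)
def cost(n,c):
    return sum(cv2.remap(G[n],*np.split(proj(n,c,r,.135)[None],2,2),1).mean() for r in(.0385,.035))
E
python3 - <<'E'
from cup import *
S=np.arange(-.02,.0201,.001)
tot=0
for n in d:
    M=np.array([[cost(n,(.583+a,.175+b)) for b in S] for a in S]);i=np.unravel_index(M.argmax(),M.shape);print(n,.583+S[i[0]],.175+S[i[1]]);tot=tot+M/M.max()
i=np.unravel_index(tot.argmax(),tot.shape);c=(.583+S[i[0]],.175+S[i[1]]);print("joint",c)
o=[]
for n,(x,y,w,h) in{"top":(195,180,64,54),"scene":(345,158,64,54)}.items():
    im=cv2.resize(d[n]["img"][y:y+h,x:x+w,::-1],None,fx=6,fy=6,interpolation=2)
    for r,z in((.0385,.135),(.036,.04)):
        for q in proj(n,c,r,z): cv2.circle(im,tuple(int(v) for v in((q+.5-(x,y))*6)),0,(0,255,0),-1)
    o.append(im)
cv2.imwrite("pics/cup.png",np.hstack(o))
E
```

```text
scene 0.59 0.171
top 0.583 0.17500000000000002
joint (np.float64(0.585), np.float64(0.17400000000000002))
```

View pics/cup.png

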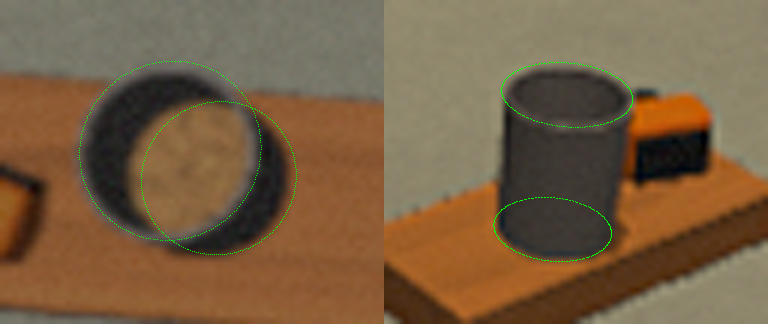

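The overlay fits to 1–3 mm. For a closer check I'll carry the flashlight past the cup with the tool down and look with the wrist camera.

Call:
arm_command:
  plan:
    - [-6,0,-55,0,0,0,20]
    - [-6,0,-55,0,0,0,20]
    - [-6,0,-55,0,0,0,20]
    - [-0.5,40,0,0,0,0,20]
    - [-0.5,50,0,0,0,0,20]
    - [-0.5,50,0,0,0,0,20]
    - [-0.5,50,0,0,0,0,20]
    - [-0.5,50,0,0,0,0,20]
    - [-0.5,50,0,0,0,0,20]
    - [-0.5,40,0,0,0,0,20]
    - [0,0,0,0,0,0,20]
    - [0,0,0,0,0,0,20]

```text
clock: 9.3
eef_pos: [0.6525, 0.1354, 0.257]
eef_rot: [[-0.877, 0.473, 0.089], [0.47, 0.881, -0.049], [-0.102, -0.001, -0.995]]
wrist_force: [-1.0, 0.2, -2.7]
finger_gap: 0.292
gripper_force: 99.1
```

Run:
```python
from cell import r,vision
from h import *
import pickle
s=r.state();c=vision.capture("wrist");pickle.dump((s,c),open("w4.pkl","wb"))
print(s["eef_pos"].round(4),s["joints"].round(3),s["wrist_force"].round(2))
T=np.eye(4);T[:3,:3]=s["eef_rot"];T[:3,3]=s["eef_pos"];M=np.linalg.inv(T@c["tool_from_camera"])
g=cv2.GaussianBlur(c["img"].astype(np.float32),(0,0),.8)
G=sum(np.hypot(cv2.Sobel(g[...,i],5,1,0),cv2.Sobel(g[...,i],5,0,1)) for i in range(3))
A=np.linspace(0,2*np.pi,300,endpoint=False)
def proj(cc,rr,z=.135):
    P=np.c_[cc[0]+rr*np.cos(A),cc[1]+rr*np.sin(A),np.full(A.size,z)]
    return cv2.projectPoints(P,cv2.Rodrigues(M[:3,:3])[0],M[:3,3],c["K"],None)[0].reshape(-1,2).astype(np.float32)
def cost(cc):return sum(cv2.remap(G,*np.split(proj(cc,k)[None],2,2),1).mean() for k in(.0385,.035))
S=np.arange(-.014,.0141,.001)
C=np.array([[cost((.583+a,.175+b)) for b in S] for a in S]);i=np.unravel_index(C.argmax(),C.shape)
cc=(.583+S[i[0]],.175+S[i[1]]);print(cc)
im=c["img"][...,::-1].copy()
for k,z in((.0385,.135),(.036,.04)):
    for q in proj(cc,k,z): cv2.circle(im,tuple(int(round(v)) for v in q),0,(0,255,0),-1)
cv2.imwrite("pics/w4.png",im)
```

```text
[0.6525 0.1354 0.257 ] [ 0.129  0.501  1.471 -0.068  1.088 -0.921] [-1.03  0.2  -2.7 ]
(np.float64(0.584), np.float64(0.175))
```

View pics/w4.png

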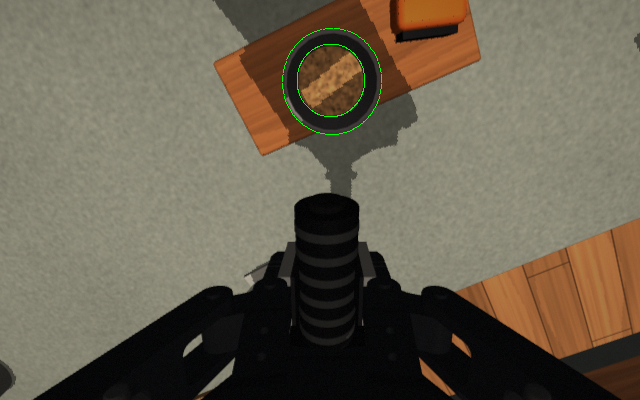

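The wrist view confirms the cup at (0.584, 0.175): its rim matches the green ring at (332,81), and the cork is visible. The tail at (327,204) is centred between the fingers. Next is the turn to upright.

Run:
```python
from kin import *
from cell import r
s=r.state();R=s["eef_rot"];p=s["eef_pos"]
for psi in(75,90,105):
    pt,Rt=place([.584,.175],.17,psi,6,-1,.127)
    rv=Ro.from_matrix(R.T@Rt).as_rotvec(degrees=True);n=int(np.ceil(np.linalg.norm(rv)/9.5))
    q=s["joints"];mx=0;p1=p+[0,0,.05]
    print(psi,"rotvec",rv.round(2),"n",n,"per row",(rv/n).round(3),"up50",(R.T@[0,0,50]).round(1))
    for k in range(n+1):
        Rk=R@Ro.from_rotvec(rv*k/n,degrees=True).as_matrix();q2,e=ik(p1,Rk,q)
        if k:mx=np.maximum(mx,abs(q2-q))
        q=q2
        if e>1e-3:print("fail",k,e)
    print(q.round(2),"max step/limit",(mx/.125/[2.22,2.22,2.79,3.14,3.14,3.14]).round(2),"shift to hover, target axes",(Rt.T@(pt-p1)*1e3).round(1),pt.round(4))
    q,e=ik(pt,Rt,q);print("hover",q.round(2),e.round(4)); q,e=ik(pt-[0,0,.11],Rt,q);print("low",q.round(2),e.round(4))
```

```text
75 rotvec [-52.97  74.96  65.21] n 12 per row [-4.414  6.247  5.434] up50 [ -5.1  -0.  -49.7]
[-0.3   0.64  1.77  1.48  1.52 -0.83] max step/limit [0.18 0.07 0.19 0.35 0.13 0.04] shift to hover, target axes [ -8.3 -76.6  40.9] [0.5889 0.1933 0.295 ]
hover [-0.22  0.59  1.95  1.54  1.46 -0.97] 0.0
low [-0.22  0.79  1.99  1.57  1.46 -1.2 ] 0.0
90 rotvec [-42.84  80.29  52.73] n 12 per row [-3.57   6.691  4.395] up50 [ -5.1  -0.  -49.7]
[-0.28  0.71  1.59  1.3   1.71 -0.77] max step/limit [0.17 0.08 0.16 0.33 0.18 0.06] shift to hover, target axes [ -6.3 -68.5  59.9] [0.584  0.1939 0.295 ]
hover [-0.21  0.65  1.8   1.34  1.63 -0.89] 0.0
low [-0.21  0.82  1.83  1.33  1.58 -1.1 ] 0.0
105 rotvec [-32.57  84.41  40.07] n 11 per row [-2.961  7.674  3.643] up50 [ -5.1  -0.  -49.7]
[-0.24  0.79  1.41  1.17  1.91 -0.72] max step/limit [0.17 0.12 0.14 0.33 0.25 0.09] shift to hover, target axes [ -4.6 -55.9  76.2] [0.5791 0.1933 0.295 ]
hover [-0.18  0.71  1.64  1.17  1.8  -0.85] 0.0
low [-0.18  0.87  1.68  1.14  1.73 -1.03] 0.0
```

Call:
arm_command:
  plan:
    - [-5.1,0,-49.7,0,0,0,20]
    - [0,0,0,-3.57,6.691,4.395,20]
    - [0,0,0,-3.57,6.691,4.395,20]
    - [0,0,0,-3.57,6.691,4.395,20]
    - [0,0,0,-3.57,6.691,4.395,20]
    - [0,0,0,-3.57,6.691,4.395,20]
    - [0,0,0,-3.57,6.691,4.395,20]
    - [0,0,0,-3.57,6.691,4.395,20]
    - [0,0,0,-3.57,6.691,4.395,20]
    - [0,0,0,-3.57,6.691,4.395,20]
    - [0,0,0,-3.57,6.691,4.395,20]
    - [0,0,0,-3.57,6.691,4.395,20]

```text
clock: 10.85
eef_pos: [0.653, 0.1342, 0.3084]
eef_rot: [[-0.079, 0.995, -0.053], [0.214, 0.069, 0.974], [0.974, 0.065, -0.219]]
wrist_force: [0.4, 0.1, -2.5]
finger_gap: 0.293
gripper_force: 99.3
```

Call:
arm_command:
  plan:
    - [0,0,0,-3.57,6.691,4.395,20]
    - [0,0,0,0,0,0,20]

```text
clock: 11.1
eef_pos: [0.6525, 0.1344, 0.307]
eef_rot: [[0.001, 1.0, 0.001], [0.105, -0.001, 0.994], [0.994, -0.001, -0.105]]
wrist_force: [0.5, 0.5, -2.2]
finger_gap: 0.294
gripper_force: 99.3
```

```bash
cat > go.py <<'E'
import sys
from kin import *
from cell import r
def go(zl,g=.127,c=(.584,.175),th=6.):
    s=r.state();R=s["eef_rot"];pt,Rt=place(c,zl,90,th,-1,g)
    print("pos",s["eef_pos"].round(4),"F",s["wrist_force"].round(2),"clk",s["clock"])
    print("rv",Ro.from_matrix(R.T@Rt).as_rotvec(degrees=True).round(2),"shift now axes",(R.T@(pt-s["eef_pos"])*1e3).round(1),"target axes",(Rt.T@(pt-s["eef_pos"])*1e3).round(1),"target",pt.round(4),"down10 tool",(Rt.T@[0,0,-10]).round(2))
E
python3 -c "
from go import *
go(.17)"
```

```text
pos [0.6525 0.1344 0.307 ] F [ 0.5   0.47 -2.18] clk 11.1
rv [ 0.07  0.03 -0.08] shift now axes [ -5.8 -68.6  60.3] target axes [ -5.7 -68.5  60.4] target [0.584  0.1939 0.295 ] down10 tool [-9.95 -0.    1.05]
```

Call:
arm_command:
  plan:
    - [-1.4,-17.1,15.1,0,0,0,20]
    - [-1.5,-17.1,15.1,0,0,0,20]
    - [-1.4,-17.1,15.1,0,0,0,20]
    - [-1.5,-17.2,15.1,0,0,0,20]
    - [0,0,0,0,0,0,20]
    - [0,0,0,0,0,0,20]

```text
clock: 11.85
eef_pos: [0.585, 0.1947, 0.2969]
eef_rot: [[-0.005, 1.0, -0.0], [0.106, 0.001, 0.994], [0.994, 0.005, -0.106]]
wrist_force: [0.2, -0.5, -2.1]
finger_gap: 0.294
gripper_force: 99.3
```

Run:
```python
from go import *
from cell import vision
import cv2
go(.17)
a=vision.capture("scene");t=vision.capture("top")
import pickle;pickle.dump((a,t),open("hov.pkl","wb"))
def box(c,cx=.584,cy=.175,zl=.17):
    # predicted outline points: head square ends, tail
    P=np.array([[cx,cy,zl],[cx,cy,zl+.165],[cx,cy,.135]])
    return cv2.projectPoints(P,np.asarray(c["rvec"],float),np.asarray(c["tvec"],float),c["K"],None)[0].reshape(-1,2)
o=[]
for c,(x,y,w,h) in((a,(340,95,80,100)),(t,(180,170,80,100))):
    im=cv2.resize(c["img"][y:y+h,x:x+w,::-1],None,fx=5,fy=5,interpolation=2)
    q=((box(c)+.5-(x,y))*5).astype(int);print(box(c).round(1).tolist())
    cv2.line(im,tuple(map(int,q[0])),tuple(map(int,q[1])),(0,255,0),1);cv2.circle(im,tuple(map(int,q[2])),3,(0,0,255),1);o.append(im)
cv2.imwrite("pics/hov.png",np.hstack(o))
```

```text
pos [0.585  0.1947 0.2969] F [ 0.23 -0.51 -2.14] clk 11.85
rv [-0.02  0.09  0.27] shift now axes [-2.  -1.  -0.6] target axes [-2.  -1.  -0.6] target [0.584  0.1939 0.295 ] down10 tool [-9.95 -0.    1.05]
[[375.9, 164.2], [380.8, 119.1], [375.0, 173.0]]
[[219.1, 203.0], [199.1, 191.8], [222.5, 204.9]]
```

View pics/hov.png

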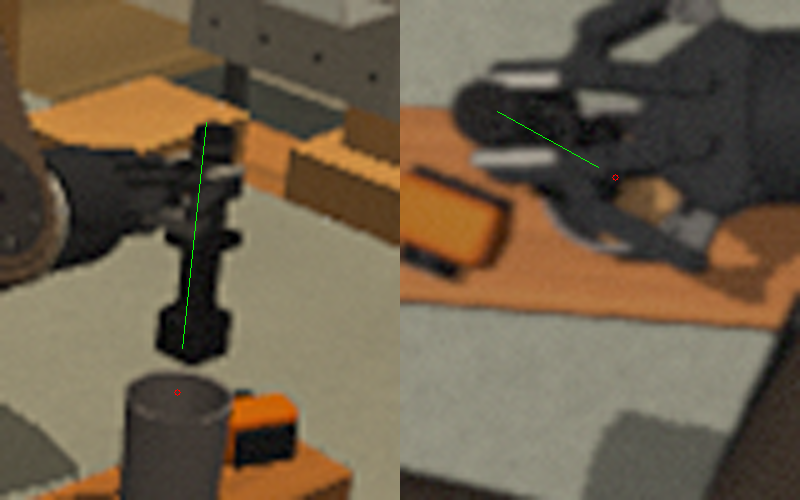

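In the scene crop the flashlight hangs straight, parallel to the vertical line. Its axis is about 6 mm too far along +y, because I gripped it 13 mm behind the TCP rather than 19 mm. I'll correct that, ease the grip so the flashlight slips before the lens is pressed hard, and start down.

Call:
arm_command:
  plan:
    - [-0.7,-1,-6.7,0,0,0.2,20]
    - [0,0,0,0,0,0,20]
    - [-9.9,0,1.05,0,0,0,20]
    - [-9.9,0,1.05,0,0,0,20]
    - [-5,0,0.5,0,0,0,20]
    - [0,0,0,0,0,0,20]
  grip_force: 40

```text
clock: 12.7
eef_pos: [0.5834, 0.1885, 0.2708]
eef_rot: [[0.003, 1.0, -0.0], [0.104, 0.0, 0.995], [0.995, -0.003, -0.104]]
wrist_force: [-0.3, -0.4, -2.1]
finger_gap: 0.297
gripper_force: 99.3
```

Run:
```python
from go import *
from cell import vision
import cv2
s=r.state();print(s["eef_pos"].round(4),s["wrist_force"].round(2))
a=vision.capture("scene");t=vision.capture("top")
o=[cv2.resize(c["img"][y:y+h,x:x+w,::-1],None,fx=5,fy=5,interpolation=2) for c,(x,y,w,h) in((a,(340,115,80,100)),(t,(180,170,80,100)))]
cv2.imwrite("pics/in.png",np.hstack(o))
```

```text
[0.5834 0.1885 0.2708] [-0.31 -0.41 -2.08]
```

View pics/in.png

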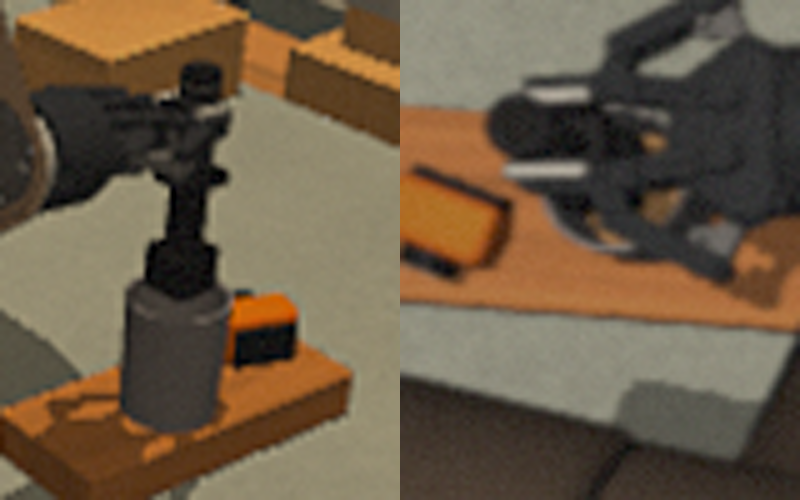

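The head (centre at column 181) is over the mouth (columns 125–230, centre 178). I'll shift a further 1.5 mm and enter the cup.

Call:
arm_command:
  plan:
    - [-4,0,-1.2,0,0,0,20]
    - [-7,0,0.7,0,0,0,20]
    - [-7,0,0.7,0,0,0,20]
    - [-7,0,0.7,0,0,0,20]
    - [-7,0,0.7,0,0,0,20]
    - [-5,0,0.5,0,0,0,20]
    - [0,0,0,0,0,0,20]
  grip_force: 40

```text
clock: 13.68
eef_pos: [0.5833, 0.1867, 0.234]
eef_rot: [[0.002, 1.0, -0.0], [0.104, 0.0, 0.995], [0.995, -0.002, -0.104]]
wrist_force: [0.4, -0.3, -2.6]
finger_gap: 0.293
gripper_force: 99.3
```

Call:
arm_command:
  plan:
    - [-2.5,0,0.26,0,0,0,20]
    - [-2.5,0,0.26,0,0,0,20]
    - [-2.5,0,0.26,0,0,0,20]
    - [0,0,0,0,0,0,20]

```text
clock: 14.18
eef_pos: [0.5833, 0.1866, 0.2267]
eef_rot: [[0.002, 1.0, -0.0], [0.104, 0.0, 0.995], [0.995, -0.002, -0.104]]
wrist_force: [0.4, 0.7, -1.4]
finger_gap: 0.295
gripper_force: 99.3
```

Call:
arm_command:
  plan:
    - [-1.5,0,0.15,0,0,0,20]
    - [-1.5,0,0.15,0,0,0,20]
    - [-1.5,0,0.15,0,0,0,20]
    - [0,0,0,0,0,0,20]

```text
clock: 14.68
eef_pos: [0.5833, 0.1866, 0.2222]
eef_rot: [[0.002, 1.0, -0.0], [0.104, 0.0, 0.995], [0.995, -0.002, -0.104]]
wrist_force: [-0.2, -0.1, -1.8]
finger_gap: 0.291
gripper_force: 99.3
```

Call:
arm_command:
  plan:
    - [-1.2,0,0.13,0,0,0,20]
    - [-1.2,0,0.13,0,0,0,20]
    - [-1.2,0,0.13,0,0,0,20]
    - [0,0,0,0,0,0,20]

```text
clock: 15.18
eef_pos: [0.5833, 0.1866, 0.2186]
eef_rot: [[0.002, 1.0, -0.0], [0.104, 0.0, 0.995], [0.995, -0.002, -0.104]]
wrist_force: [0.5, -0.1, -2.1]
finger_gap: 0.294
gripper_force: 99.3
```

Call:
arm_command:
  plan:
    - [-1,0,0.1,0,0,0,20]
    - [-1,0,0.1,0,0,0,20]
    - [-1,0,0.1,0,0,0,20]
    - [0,0,0,0,0,0,20]

```text
clock: 15.68
eef_pos: [0.5832, 0.1867, 0.2156]
eef_rot: [[0.002, 1.0, -0.0], [0.104, 0.0, 0.995], [0.995, -0.002, -0.104]]
wrist_force: [0.4, -0.2, -1.8]
finger_gap: 0.295
gripper_force: 99.3
```

Call:
arm_command:
  plan:
    - [-1,0,0.1,0,0,0,20]
    - [-1,0,0.1,0,0,0,20]
    - [-1,0,0.1,0,0,0,20]
    - [0,0,0,0,0,0,20]

```text
clock: 16.18
eef_pos: [0.5833, 0.1866, 0.2126]
eef_rot: [[0.002, 1.0, -0.0], [0.104, 0.0, 0.995], [0.995, -0.002, -0.104]]
wrist_force: [0.4, -0.2, -1.9]
finger_gap: 0.291
gripper_force: 99.3
```

Call:
arm_command:
  plan:
    - [-1,0,0.1,0,0,0,20]
    - [-1,0,0.1,0,0,0,20]
    - [-1,0,0.1,0,0,0,20]
    - [0,0,0,0,0,0,20]

```text
clock: 16.68
eef_pos: [0.5833, 0.1866, 0.2096]
eef_rot: [[0.002, 1.0, -0.0], [0.104, 0.0, 0.995], [0.995, -0.002, -0.104]]
wrist_force: [-0.0, 0.6, -2.4]
finger_gap: 0.292
gripper_force: 99.3
```

Call:
arm_command:
  plan:
    - [-1,0,0.1,0,0,0,20]
    - [-1,0,0.1,0,0,0,20]
    - [-1,0,0.1,0,0,0,20]
    - [0,0,0,0,0,0,20]

```text
clock: 17.18
eef_pos: [0.5833, 0.1866, 0.2066]
eef_rot: [[0.002, 1.0, -0.0], [0.104, 0.0, 0.995], [0.995, -0.002, -0.104]]
wrist_force: [0.1, 0.2, -2.5]
finger_gap: 0.294
gripper_force: 99.3
```

Call:
arm_command:
  plan:
    - [-1,0,0.1,0,0,0,20]
    - [-1,0,0.1,0,0,0,20]
    - [-1,0,0.1,0,0,0,20]
    - [0,0,0,0,0,0,20]

```text
clock: 17.68
eef_pos: [0.5832, 0.1866, 0.2035]
eef_rot: [[0.002, 1.0, -0.0], [0.104, 0.0, 0.995], [0.995, -0.002, -0.104]]
wrist_force: [-0.4, 1.0, -2.5]
finger_gap: 0.289
gripper_force: 99.3
```

Call:
arm_command:
  plan:
    - [-1,0,0.1,0,0,0,20]
    - [-1,0,0.1,0,0,0,20]
    - [-1,0,0.1,0,0,0,20]
    - [0,0,0,0,0,0,20]

```text
clock: 18.18
eef_pos: [0.5832, 0.1865, 0.2005]
eef_rot: [[0.002, 1.0, -0.0], [0.104, 0.0, 0.995], [0.995, -0.002, -0.104]]
wrist_force: [-0.0, -0.1, -2.9]
finger_gap: 0.293
gripper_force: 99.3
```

Call:
arm_command:
  plan:
    - [-0.8,0,0.08,0,0,0,20]
    - [-0.8,0,0.08,0,0,0,20]
    - [-0.8,0,0.08,0,0,0,20]
    - [0,0,0,0,0,0,20]

```text
clock: 18.68
eef_pos: [0.5832, 0.1866, 0.1981]
eef_rot: [[0.002, 1.0, -0.0], [0.104, 0.0, 0.995], [0.995, -0.002, -0.104]]
wrist_force: [-0.6, -0.5, -1.8]
finger_gap: 0.293
gripper_force: 99.3
```

Call:
arm_command:
  plan:
    - [-0.8,0,0.08,0,0,0,20]
    - [-0.8,0,0.08,0,0,0,20]
    - [-0.8,0,0.08,0,0,0,20]
    - [0,0,0,0,0,0,20]

```text
clock: 19.18
eef_pos: [0.5832, 0.1866, 0.1957]
eef_rot: [[0.002, 1.0, -0.0], [0.104, 0.0, 0.995], [0.995, -0.002, -0.104]]
wrist_force: [0.4, 0.3, -1.7]
finger_gap: 0.289
gripper_force: 99.3
```

Call:
arm_command:
  plan:
    - [-0.8,0,0.08,0,0,0,20]
    - [-0.8,0,0.08,0,0,0,20]
    - [-0.8,0,0.08,0,0,0,20]
    - [0,0,0,0,0,0,20]

```text
clock: 19.68
eef_pos: [0.5833, 0.1866, 0.1947]
eef_rot: [[0.0, 1.0, -0.0], [0.102, 0.0, 0.995], [0.995, -0.0, -0.102]]
wrist_force: [-0.9, -0.2, 7.6]
finger_gap: 0.294
gripper_force: 99.5
```

Contact: +7.6 N against -2 N free, so about 10 N on the lens. I'll ease back a little and then release.

Call:
arm_command:
  plan:
    - [0.7,0,-0.07,0,0,0,20]
    - [0,0,0,0,0,0,20]
    - [0,0,0,0,0,0,20]

```text
clock: 20.05
eef_pos: [0.5833, 0.1865, 0.1946]
eef_rot: [[0.001, 1.0, -0.0], [0.103, 0.0, 0.995], [0.995, -0.001, -0.103]]
wrist_force: [-0.2, -0.4, 5.8]
finger_gap: 0.295
gripper_force: 99.5
```

Call:
arm_command:
  plan:
    - [0.4,0,-0.04,0,0,0,20]
    - [0,0,0,0,0,0,30]
    - [0,0,0,0,0,0,36]
    - [0,0,0,0,0,0,46]
    - [0,0,0,0,0,0,50]
    - [0,0,0,0,0,0,50]

```text
clock: 20.8
eef_pos: [0.5833, 0.1865, 0.1944]
eef_rot: [[0.002, 1.0, -0.0], [0.104, 0.0, 0.995], [0.995, -0.002, -0.104]]
wrist_force: [0.5, -0.3, -0.2]
finger_gap: 0.583
gripper_force: 0.0
```

Run:
```python
from go import *
from cell import vision
import cv2
s=r.state();print(s["eef_pos"].round(4),s["wrist_force"].round(2),s["finger_gap"])
a=vision.capture("scene");t=vision.capture("wrist")
o=[cv2.resize(a["img"][115:215,340:420,::-1],None,fx=4,fy=4,interpolation=2),cv2.resize(t["img"][...,::-1],(480,300))]
o[1]=cv2.copyMakeBorder(o[1],0,100,0,0,cv2.BORDER_CONSTANT)
cv2.imwrite("pics/rel.png",np.hstack(o))
```

```text
[0.5833 0.1865 0.1944] [ 0.46 -0.29 -0.24] 0.5825115228149901
```

View pics/rel.png

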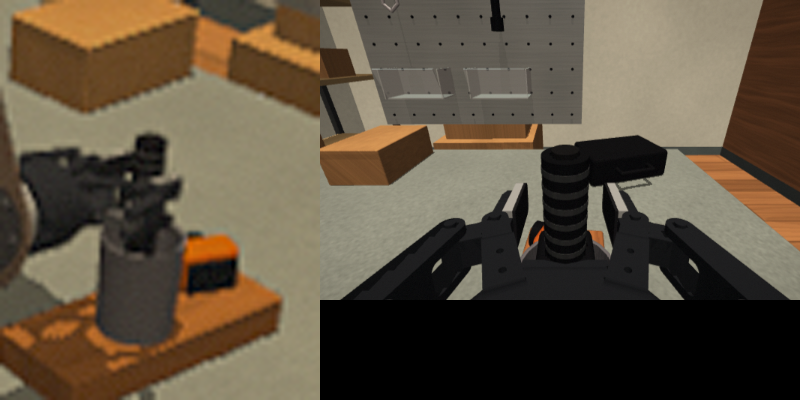

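The flashlight is released and standing upright between the open fingers. I'll back straight out.

Call:
arm_command:
  plan:
    - [0,0,-8,0,0,0,50]
    - [0,0,-12,0,0,0,50]
    - [0,0,-16,0,0,0,50]
    - [0,0,-20,0,0,0,50]
    - [0,0,-25,0,0,0,50]
    - [0,0,-30,0,0,0,50]
    - [0,0,-30,0,0,0,50]
    - [0,0,0,0,0,0,50]
    - [0,0,0,0,0,0,50]

```text
clock: 22.02
eef_pos: [0.5832, 0.046, 0.2091]
eef_rot: [[0.002, 1.0, 0.0], [0.104, -0.0, 0.995], [0.995, -0.002, -0.104]]
wrist_force: [0.0, 0.5, 0.5]
finger_gap: 0.583
gripper_force: 0.0
```

Run:
```python
from go import *
from cell import vision
import cv2
s=r.state();print(s["eef_pos"].round(4),s["wrist_force"].round(2),s["clock"],abs(s["qvel"]).max())
a=vision.capture("scene");t=vision.capture("top")
o=[cv2.resize(c["img"][y:y+100,x:x+80,::-1],None,fx=5,fy=5,interpolation=2) for c,(x,y) in((a,(340,115)),(t,(165,165)))]
p=cv2.projectPoints(np.array([[.584,.175,.07],[.584,.175,.235]]),np.array(a["rvec"],float),np.array(a["tvec"],float),a["K"],None)[0].reshape(-1,2)
q=((p+.5-(340,115))*5).astype(int);cv2.line(o[0],tuple(map(int,q[0])),tuple(map(int,q[1])),(0,255,0),1)
cv2.imwrite("pics/end.png",np.hstack(o))
```

```text
[0.5832 0.046  0.2091] [0.   0.53 0.5 ] 22.025 0.02122914243176305
```

View pics/end.png

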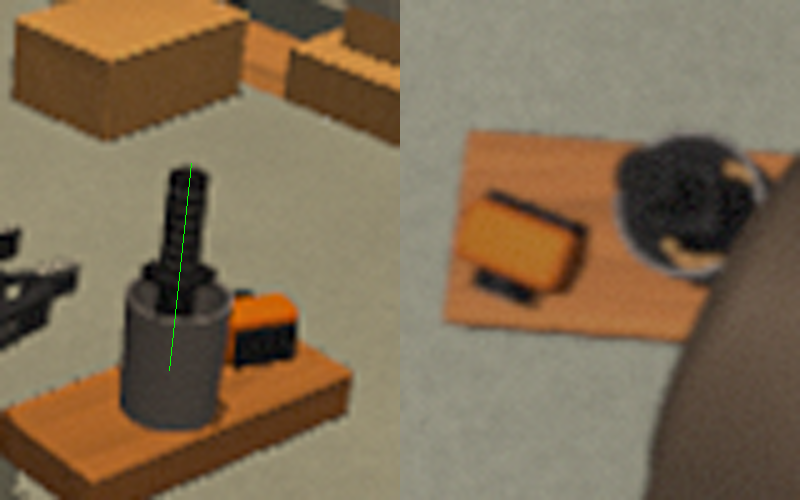

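The flashlight stands free and straight along the predicted vertical line. The cup and headlamp have not moved, and the gripper is clear, so I'm handing in.

```bash
python3 -c "
from cell import r
print(r.sign_off())"
```

```text
the job is handed in; nothing more can be done
None
```

The flashlight stands upright and free, lens down on the cork in the cup; I let go only after feeling about 10 N on the lens and easing it to under 8 N, the cup and headlamp look unmoved, the arm never went near the carabiner, and I handed in at about 22 s.

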